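Door-entry handset back into its leaning dock

TASK

Take the white door-entry handset out of the wooden letter rack and slide it, screen still facing the room (away from the robot) and right way up, into the leaning slot of the grey charging dock; the slot sits on an adjustable carriage, so feel for it. Press the handset gently but firmly down past the stiff copper plug until it is fully home on the slot floor, then let go. Leave the other things on the shelf undisturbed.

Things in the scene. Friction and masses are not known exactly. Their poses are not given: they have to be found in the camera images.
- handset: Flat white slab 12 mm thick (its x), 110 mm wide (its y), 150 mm tall (its z), about 220 g, with a dark screen on its +x face. Origin: centre of its bottom edge; z points up along the slab to its top edge. At the start it stands upright in the rack.
- screen (a point): Centre of the handset's dark screen: 6 mm in +x and 88 mm up from the handset's origin.
- rack: Fixed oak letter rack, 160 mm (y) by 56 mm (x); origin at table level. The handset stands on its 12 mm thick floor in the compartment from x -7 to +11 mm, with walls up to 57 mm (+x side) and 67 mm (-x side) above the table. Cards up to 97 mm high are fixed in the other compartment (x -31 to -13 mm).
- dock: Foot of the fixed grey charging dock, 150 (x) by 145 (y) by 16 mm; origin at table level under its centre, x to the room. It bears a stiff carriage with the slot, set anywhere up to 14 mm either way along x; this setting is not reported. Mid-setting: centre of slot floor at (20, 0, 35) mm. Up and out of the slot is 32 degrees from z, leaning to -x (the robot).
- shoe (a joint): Stiff copper plug amid the slot floor, 9 by 36 mm, that slides down into the floor: 0 = standing 12 mm proud, 0.012 = level with the floor (the handset then rests on the floor). It resists with about 6 N, more than the handset's weight, and stays where it is left. It may start up to 3 mm down.
- paperweight: Turquoise glass paperweight, a dome of 72 mm diameter and 47 mm high; origin under its centre. Leave it alone.
- key_bowl: Round stainless steel key bowl, 136 mm diameter, 45 mm high; origin under its centre. Leave it alone.
- coat_brush: Wooden coat brush, 45 (x) by 150 (y) by 36 mm, bristles down; origin under its centre. Leave it alone.
- doorstop: Black plastic doorstop wedge, 120 (x) by 40 (y) by up to 29 mm; origin under its centre. Leave it alone.
- bulldog_clip: Steel bulldog clip lying flat, about 80 (x) by 75 (y) by 31 mm; origin under its centre. Leave it alone.
- polish_tin: Round red shoe polish tin, 84 mm diameter, 28 mm high; origin under its centre. Leave it alone.
- slot_mid (a point): Fixed point of the dock at (20, 0, 35) mm: where the slot floor's centre is at mid-setting. Slot 15 mm across, 115 mm long (dock y), 46 mm deep along the lean: straight walls for 40 mm, then a lead-in widening it by 3 mm a side; beside it flat shoulders reach 24 mm from the slot's middle. A seated handset has its origin at the slot floor's centre, parallel to the slot, +x side up and to the room.
There are look-alikes about, which are no part of the job. Of the things shaped like the handset, the white one is meant.

How it is judged:
By the outcome, as a careful person would: the job done as asked, in the order asked, and still so for the second after the job is handed in, with the robot touching nothing.
It also fails if it takes over 58 s, if anything falls off the work surface, if the arm or the gripper's body presses on something with over 40 N, if the wrist force passes 120 N, or if a joint passes its speed limit or range.

ROBOT

A 6-joint arm with a two-finger parallel gripper is mounted at the origin on the work surface. World frame = base frame: x ahead of the robot, y to its left, z up, the work surface at z = 0. Lengths are in m, angles in degrees, forces in N, time in s.
With the tool pointing down it reaches from about 0.25 to 0.725 m from the base axis. Payload 9.7 kg.
Tool frame: the origin (TCP) lies at the very end of the fingers, on their centre line; the grasp point (between the pads) lies 19 mm behind it (robot.tcp_to_grasp is the distance from the TCP to the grasp point, in m); z points along the fingers, x is the direction in which the jaws open and shut, and the axes are right-handed (so a half turn about z gives the same grasp; the last joint's range is limited). The gripper opens to 85 mm and grips with 20 to 120 N. Pads are 22 mm wide; open, the fingers measure 114 mm over their backs; the gripper's body (76 mm by 85 mm) begins 54 mm behind the grasp point. The pads swing forward as they close: fully open they stand 13 mm farther back than shut.
Start: joints at [-67.494, 4.979, 10.078, 95.1, 0, 90], TCP at [0.211, -0.508, 0.194] pointing down, gripper open.
Joint ranges: [-179.16, 179.16], [-48.56, 103.87], [-65.8, 70.77], [-126.05, 130.52], [-82.76, 87.17], [-180, 180]. Speed limits (degrees/s): [127.2, 127.2, 147.25, 180, 180, 180].

INTERFACE

Orientations are given as [roll, pitch, yaw] about the fixed x, y, z axes, in that order (R = Rz(yaw) Ry(pitch) Rx(roll)).
In Python, from cell import robot gives the robot as it stands.
- The arm moves only by the shell command python3 -m inch 'ROWS' [FORCE]. ROWS is a JSON object of lists of equal length, an entry for each row: "jaw": the opening, from 0 (shut) to 1 (fully open); "slide": the shift along the tool's x, y, z in mm, a list of three; "rot": the turn, a rotation vector about the tool's x, y, z in rad, a list of three. In form: {"jaw": [jaw, ...], "slide": [[tx, ty, tz], ...], "rot": [[ax, ay, az], ...]}. A call has 1 to 12 rows; each row shifts and turns the commanded pose from where the row before left it, along the tool's axes as they then stand; what a row does not reach is not made up. A row lasts 1/8 s, in which the tool goes at most 62.5 mm and 10.7 degrees, less where a joint would pass 70% of its speed; a pose out of reach is approached as far as the arm can. A call is refused whole if a number of a shift passes 62.5 or a number of a turn 0.188, either way. A call with a gripper value outside its range is refused whole. The fingers move at their own pace and stop on an object; FORCE is the grip in N (left out, the last holds). Time passes only in rows, so rows that do not move let the fingers close. It gives the time, the measured TCP pose, the force and the opening at its end, in the units of the state.
- robot.state(): the state, without advancing time (a new reading comes with each control period).
- robot.capture(name): name is "scene" or "side" or "wrist"; returns a dict with "color" (480x640x3 uint8, red, green, blue), "z_map" (480x640 float32, m along the optical axis (not along the pixel's ray), 0 where there is no reading), "camera_matrix" (3x3 intrinsics, pixels), "cam_to_world" (4x4, takes a point from camera to world coordinates). Camera axes: x right, y down, z forward; pixel columns grow to the right and rows downward; lengths in m; the calibration is good to about 2 mm. A picture is of the moment at which its call begins.
- robot.sign_off(): hands the job in, once; it reports no verdict.
The state is a dict: "time_s": time; "qpos": joint angles; "joint_vel": joint speeds; "effort": joint torques, N m; "tcp_pos": TCP position; "tool_rot": TCP orientation; "ft_force": force on the tool from outside, world axes, zero at the start; "wrist_torque": the same for the moment, N m; "opening": finger opening in m.
Only numpy, scipy, OpenCV 4.12 (cv2) and the standard library are available. Lean on these libraries where they do the work, as an engineer would, in place of code of your own. Each camera call takes 0.05 s, during which the arm holds its last target. There are 200 camera calls.

## Working session

There is one attempt and no reset: what is moved stays moved. The work goes in short steps, Python scripts to look and compute and a shell command to move; the robot and the scene stay as the last step left them, time stands still between calls to the robot, and variables do not carry over. Pictures are saved under pics/ and viewed, about 8 in all and at most 12, crops included, and the job is handed in when it is done.

```bash
ls; mkdir -p pics; cat > h.py <<'E'
import numpy as np, cv2
from cell import robot
def snap(n,f=None):
    c=robot.capture(n); 
    if f: cv2.imwrite('pics/'+f,cv2.cvtColor(c['color'],cv2.COLOR_RGB2BGR))
    return c
def cloud(c):
    z=c['z_map'];K=c['camera_matrix'];T=c['cam_to_world']
    v,u=np.mgrid[0:480,0:640]
    P=np.stack([(u-K[0,2])/K[0,0]*z,(v-K[1,2])/K[1,1]*z,z],-1)@T[:3,:3].T+T[:3,3]
    P[z==0]=np.nan
    return P
E
python3 - <<'E'
from h import *
for n in ['scene','side']:
    c=snap(n,n+'1.png'); np.savez('/tmp/'+n,**c); print(n,c['cam_to_world'].round(3).tolist(),c['camera_matrix'].round(1).tolist())
E
```

```text
pics
scene [[-0.203, 0.788, -0.582, 1.192], [0.979, 0.156, -0.132, 0.222], [-0.013, -0.596, -0.803, 1.01], [0.0, 0.0, 0.0, 1.0]] [[538.7, 0.0, 314.6], [0.0, 538.7, 237.5], [0.0, 0.0, 1.0]]
side [[-0.985, -0.111, 0.134, 0.395], [-0.174, 0.688, -0.705, 0.839], [-0.014, -0.717, -0.697, 0.866], [0.0, 0.0, 0.0, 1.0]] [[476.1, 0.0, 321.9], [0.0, 476.1, 240.0], [0.0, 0.0, 1.0]]
```

View pics/scene1.png

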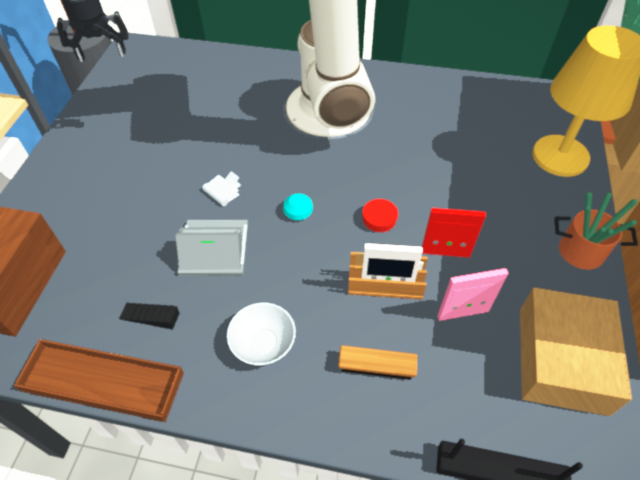

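View pics/side1.png

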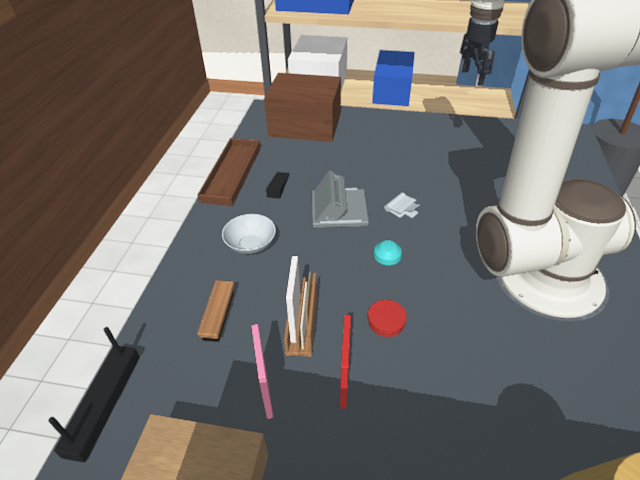

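The scene view shows the white handset (392,262) in the oak rack (388,275), screen to the room. The grey dock is at (212,247), and red and pink look-alikes stand to the right of the rack. In the side view the handset is at (293,300) and the dock at (340,200). Next I measure both from depth.

```bash
cat > m.py <<'E'
from h import *
np.set_printoptions(suppress=True,precision=4)
for n,hb,db in [('scene',(360,238,430,290),(170,210,255,280)),('side',(284,250,302,350),(305,165,375,230))]:
    c=dict(np.load(f'/tmp/{n}.npz'));P=cloud(c);hsv=cv2.cvtColor(c['color'],cv2.COLOR_RGB2HSV)
    m=np.zeros((480,640),bool);m[hb[1]:hb[3],hb[0]:hb[2]]=1
    w=m&(hsv[...,1]<50)&(P[...,2]>0.05)
    Q=P[w];Q=Q[~np.isnan(Q[:,0])]
    print(n,'white',len(Q),Q.min(0),Q.max(0))
    # top edge
    t=Q[Q[:,2]>Q[:,2].max()-0.004];print(' top',t.mean(0),t.min(0),t.max(0))
    dark=m&(hsv[...,2]<60)&(P[...,2]>0.07)
    if n=='scene':
        A=P[m&(P[...,2]>0.08)&(hsv[...,1]<140)];A=A[~np.isnan(A[:,0])];
        s=P[dark];print(' screen',s.mean(0),s.min(0),s.max(0))
        cc=s.mean(0);u,S,V=np.linalg.svd(s-cc);print(' normal',V[2],'dir',V[0])
    m[:]=0;m[db[1]:db[3],db[0]:db[2]]=1
    D=P[m&(hsv[...,1]<70)&(P[...,2]>0.008)];D=D[~np.isnan(D[:,0])]
    print(' dock',len(D),D.min(0),D.max(0))
    f=D[(D[:,2]<0.020)&(D[:,2]>0.011)].astype(np.float32)
    print(' foot rect',cv2.minAreaRect(f[:,:2]*1000))
    f=D[(D[:,2]>0.011)].astype(np.float32)
    print(' all rect',cv2.minAreaRect(f[:,:2]*1000))
    np.save(f'/tmp/D{n}',D)
    # oak rack
    print(' rowdump z by pixel')
E
python3 m.py
python3 - <<'E'
from h import *
c=dict(np.load('/tmp/scene.npz'));s=c['color']
a=cv2.resize(s[200:320,160:440],None,fx=2.85,fy=2.85,interpolation=cv2.INTER_CUBIC)
c=dict(np.load('/tmp/side.npz'));s=c['color']
b=cv2.resize(s[160:360,270:410],None,fx=2.8,fy=2.8,interpolation=cv2.INTER_CUBIC)
a=cv2.resize(a,(500,214));b=cv2.resize(b,(294,420))
im=np.zeros((430,800,3),np.uint8);im[:214,:500]=a;im[:420,505:799]=b
cv2.imwrite('pics/crop1.png',im[...,::-1])
E
```

```text
scene white 1275 [0.5295 0.1814 0.0519] [0.5865 0.3018 0.1646]
 top [0.5721 0.2358 0.162 ] [0.56   0.1823 0.1606] [0.5835 0.2896 0.1646]
 screen [0.5773 0.2374 0.1009] [0.5702 0.1939 0.0712] [0.5849 0.2807 0.13  ]
 normal [-0.9927 -0.1202  0.0044] dir [ 0.1203 -0.9925  0.022 ]
 dock 3580 [ 0.451  -0.2486  0.008 ] [ 0.6247 -0.0788  0.0883]
 foot rect ((537.6535034179688, -163.91351318359375), (153.6573028564453, 145.15806579589844), 11.375656127929688)
 all rect ((537.6535034179688, -163.91351318359375), (153.6573028564453, 145.15806579589844), 11.375656127929688)
 rowdump z by pixel
side white 803 [0.5424 0.181  0.0501] [0.5844 0.3155 0.1666]
 top [0.5718 0.2386 0.1642] [0.5606 0.1834 0.1626] [0.5829 0.2917 0.1666]
 dock 2343 [ 0.4515 -0.3324  0.008 ] [ 0.6213 -0.0768  0.0916]
 foot rect ((536.56005859375, -162.0228729248047), (149.86117553710938, 149.54434204101562), 11.959383964538574)
 all rect ((536.2898559570312, -162.28001403808594), (149.5271453857422, 150.0994415283203), 11.545954704284668)
 rowdump z by pixel
```

View pics/crop1.png

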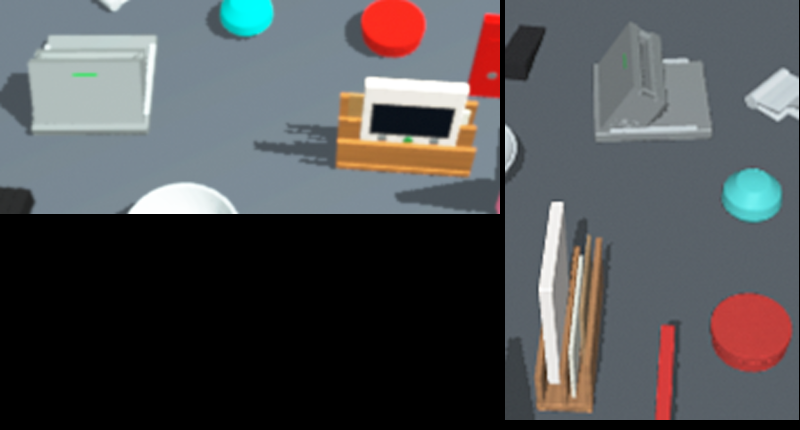

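```bash
cat > p.py <<'E'
from h import *
from scipy.spatial.transform import Rotation as R
np.set_printoptions(suppress=True,precision=1,linewidth=180)
for n in ['scene','side']:
    D=np.load(f'/tmp/D{n}.npy');
    D=D[(abs(D[:,0]-.537)<.1)&(abs(D[:,1]+.163)<.1)]
    # front (room) face plane & yaw
    for y in [11.5]:
        Rz=R.from_euler('z',y,degrees=True).as_matrix()
        d=(D-[.537,-.163,0])@Rz*1000
        u=d@np.array([-np.sin(np.radians(32)),0,np.cos(np.radians(32))]); s=d@np.array([np.cos(np.radians(32)),0,np.sin(np.radians(32))])
        hi=d[d[:,2]>25]; print(n,'foot',d[d[:,2]<20].min(0),d[d[:,2]<20].max(0),'car y',hi[:,1].min(),hi[:,1].max())
        for yy in (-40,0,40):
            k=(abs(d[:,1]-yy)<4)&(d[:,2]>18)
            o=np.argsort(s[k]);print(yy,'x,z,s,u');print(np.c_[d[k][:,0],d[k][:,2],s[k],u[k]][o][::4].T)
s=robot.state();print(s['tcp_pos'],s['tool_rot'],s['opening'],s['ft_force'])
print(R.from_euler('xyz',s['tool_rot'],degrees=True).as_matrix())
sl=np.array([20,0,35]);print('mid s,u',sl@[np.cos(.5585),0,np.sin(.5585)],sl@[-np.sin(.5585),0,np.cos(.5585)])
E
python3 p.py
```

```text
scene foot [-78.  -74.1   8. ] [77.3 71.5 20. ] car y -69.70589391894599 67.0250919862662
-40 x,z,s,u
[[-69.6 -16.8 -10.2  -6.   -2.8  -0.3  13.1  17.7  19.8  44.1  24.6  42.3  58.9  48.8  28.9  27.8  42.8  36.6  34.2  63.3  35.6  54.6  33.3  56.   31.   53.6  57.6  52.9  61.9
   49.3  64.6  58.4  61.   59.9  39.   46.7  58.2  54.1]
 [ 19.9  61.2  66.1  68.   65.   64.5  78.6  81.1  83.9  47.1  79.5  52.   25.8  42.3  74.4  76.5  52.7  62.8  66.9  20.6  65.2  35.2  69.4  33.4  73.6  37.7  31.8  40.5  26.4
   46.9  22.5  33.   29.1  31.4  66.1  54.4  36.6  46.1]
 [-48.4  18.2  26.4  31.   32.1  33.9  52.8  58.   61.2  62.4  63.   63.4  63.6  63.8  64.   64.1  64.2  64.3  64.5  64.6  64.7  64.9  65.   65.2  65.3  65.5  65.7  66.3  66.5
   66.7  66.7  67.   67.2  67.4  68.1  68.4  68.8  70.3]
 [ 53.8  60.8  61.5  60.8  56.5  54.8  59.7  59.4  60.6  16.5  54.4  21.7  -9.3  10.   47.8  50.1  22.   33.9  38.6 -16.1  36.4   0.9  41.2  -1.4  46.    3.5  -3.5   6.3 -10.4
   13.6 -15.1  -3.   -7.7  -5.2  35.4  21.4   0.2  10.4]]
0 x,z,s,u
[[-18.4 -12.   -9.   -4.7  -2.   -3.1  18.6  32.4  38.9
[... 2965 characters left out ...]
  -3.9   1.1   6.2  19.8  22.3  38.   68.3  48.8  24.8  59.8  35.5  40.7  59.8  73.6]
 [ 19.8  19.5  18.1  18.6  18.3  20.2  19.6  20.   20.   67.   69.9  67.5  62.4  84.7  89.6  65.7  18.2  50.1  88.9  33.5  73.1  65.1  35.9  20.2]
 [-48.7 -41.7 -38.  -31.1 -21.7 -14.1  -9.9  -2.6   4.1  27.7  33.7  36.7  38.4  61.7  66.3  67.1  67.6  67.9  68.2  68.5  68.9  69.   69.8  73.1]
 [ 53.8  49.   45.1  41.4  35.1  32.6  29.3  25.2  21.   61.7  61.4  56.7  49.6  61.4  64.2  35.5 -20.8  16.6  62.2  -3.2  43.2  33.7  -1.3 -21.8]]
[ 0.2 -0.5  0.2] [180.    0.1 -67.5] 0.0853111780409641 [-0.3 -0.1 -0.6]
[[ 0.4 -0.9 -0. ]
 [-0.9 -0.4  0. ]
 [-0.   0.  -1. ]]
mid s,u 35.50803387212411 19.083488426807268
```

```bash
python3 -m inch '{"jaw":[1,1,1,1,1,1,1,1],"slide":[[0,0,-20],[0,0,-20],[0,0,-20],[0,0,-20],[0,0,-20],[0,0,-20],[0,0,-20],[0,0,-20]],"rot":[[0,0,-0.172],[0,0,-0.172],[0,0,-0.172],[0,0,-0.172],[0,0,-0.172],[0,0,-0.172],[0,0,-0.172],[0,0,-0.172]]}'; python3 -m inch '{"jaw":[1,1,1,1,1,1,1,1],"slide":[[44,-36,0],[44,-36,0],[44,-36,0],[44,-36,0],[44,-36,0],[44,-36,0],[44,-36,0],[44,-36,0]],"rot":[[0,0,0],[0,0,0],[0,0,0],[0,0,0],[0,0,0],[0,0,0],[0,0,0],[0,0,0]]}'; python3 - <<'E'
from h import *
c=snap('wrist','w1.png');np.savez('/tmp/wrist',**c);s=robot.state();print(s['qpos'],s['tcp_pos'],s['tool_rot'],c['cam_to_world'].round(3).tolist(),c['camera_matrix'][0])
E
```

```text
time_s: 1.1
tcp_pos: [0.2105, -0.508, 0.3539]
tool_rot: [-180.0, 0.0, 11.7]
ft_force: [0.4, -0.6, -0.3]
opening: 0.0855
time_s: 2.1
tcp_pos: [0.4999, -0.1548, 0.3534]
tool_rot: [180.0, 0.0, 11.3]
ft_force: [-0.4, -0.9, 0.5]
opening: 0.0853
[-16.72635595   9.12748063  33.16061127 114.10909146   0.13639448
  61.74173172] [ 0.50314736 -0.15040162  0.35204143] [-1.79843897e+02  2.33257188e-03  1.15318251e+01] [[0.98, 0.189, 0.053, 0.486], [0.197, -0.944, -0.265, -0.086], [0.0, 0.27, -0.963, 0.532], [0.0, 0.0, 0.0, 1.0]] [376.55036112   0.         323.26998511]
```

View pics/w1.png

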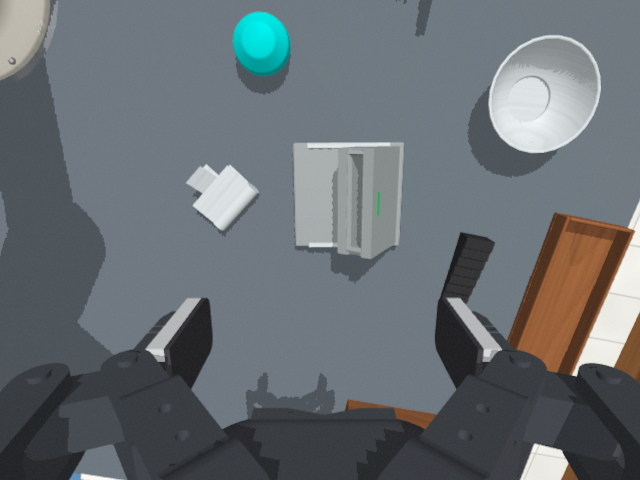

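The wrist view shows the dock at (348,195) aligned with the tool. The slot's dark gap is near column 357, rows 152–250. I'll measure the slot from this depth.

```bash
cat > w.py <<'E'
from h import *
from scipy.spatial.transform import Rotation as R
np.set_printoptions(suppress=True,precision=1,linewidth=200)
c=dict(np.load('/tmp/wrist.npz'));P=cloud(c)
B=P[135:270,285:415].reshape(-1,3)
B=B[(B[:,2]>.008)]
f=B[(B[:,2]<.02)];print(cv2.minAreaRect((f[:,:2]*1000).astype(np.float32)))
a=cv2.minAreaRect((B[:,:2]*1000).astype(np.float32));print(a)
# front face normal
d0=(B-[.537,-.163,0]);Rz=R.from_euler('z',11.5,degrees=True).as_matrix();d=d0@Rz*1000
S=np.array([np.cos(.5585),0,np.sin(.5585)]);U=np.array([-np.sin(.5585),0,np.cos(.5585)])
s=d@S;u=d@U
ff=d[(s>61)&(d[:,2]>25)&(d[:,2]<75)];n=np.linalg.svd(ff-ff.mean(0))[2][2] if len(ff)<9000 else 0
n=n*np.sign(n[0]);print('front n',n*100,'yaw off',np.degrees(np.arctan2(n[1],n[0])),'lean',np.degrees(np.arcsin(n[2])),'s',np.median(ff@S))
print('foot ext',d[d[:,2]<20].min(0),d[d[:,2]<20].max(0))
hi=d[(u>55)];print('top y ext',np.percentile(hi[:,1],[0,1,99,100]),'u',np.median(hi@U))
for r in (170,200,230):
    q=(P[r,330:400]-[.537,-.163,0])@Rz*1000
    print(r,'y',q[:,1].mean());print(np.c_[np.arange(330,400),q@S,q@U].T[:, ::2])
q=(P[145:262,357]-[.537,-.163,0])@Rz*1000;print(np.c_[np.arange(145,262),q[:,1],q@S,q@U].T[:, ::3])
E
python3 w.py
```

```text
((536.3628540039062, -162.41555786132812), (150.43247985839844, 144.60206604003906), 11.854947090148926)
((536.3628540039062, -162.41555786132812), (150.43247985839844, 144.60206604003906), 11.854947090148926)
front n [84.9  0.3 52.9] yaw off 0.18097217690304315 lean 31.931318306285036 s 65.94763995488613
foot ext [-75.5 -72.    8. ] [74.7 73.4 19.9]
top y ext [-67.1 -65.1  67.3  68.4] u 59.192594445722925
170 y 40.47859058209361
[[330.  332.  334.  336.  338.  340.  342.  344.  346.  348.  350.  352.  354.  356.  358.  360.  362.  364.  366.  368.  370.  372.  374.  376.  378.  380.  382.  384.  386.  388.  390.  392.
  394.  396.  398. ]
 [-13.3 -11.2  -9.   -6.4  17.7  20.7  24.2  27.2  30.1  32.2  33.7  34.5  34.2  34.3  34.7  34.8  34.5  54.1  56.6  58.7  61.3  64.5  66.2  65.8  66.   65.9  66.5  65.8  65.9  65.8  65.9  66.1
   65.6  66.1  65.3]
 [ 25.9  24.2  22.6  21.6  58.4  58.6  59.8  60.1  60.4  59.2  56.8  53.   47.1  41.8  37.1  31.6  25.3  59.7  59.6  58.4  58.4  59.8  58.   51.4  46.   39.8  35.   27.2  21.2  14.4   7.8   1.5
   -6.6 -12.7 -22.1]]
200 y 2.2451963145679
[... 1571 characters left out ...]
4.6  61.2  56.3  52.6  48.9  45.2  41.5  37.9  33.9  30.2  26.6  22.6  18.7  15.   10.9   7.1   3.   -0.8  -5.   -8.7 -12.7 -16.7 -20.6 -24.7 -28.8 -33.5 -37.4 -41.2 -45.7 -49.6
  -54.3 -57.2 -56.9 -58.4 -62.3 -91.5 -96.2]
 [ 18.4  40.4  43.1  44.4  33.8  33.7  34.2  34.4  34.3  35.3  34.1  34.4  35.3  34.5  34.6  34.9  34.4  34.7  34.1  34.5  34.1  34.8  34.8  34.8  35.1  34.9  34.8  33.9  34.3  35.   34.4  34.9
   34.   36.1  42.8  46.5  46.8  12.7  12.9]
 [  9.4  52.3  57.6  59.9  38.9  38.6  39.2  39.5  39.1  41.   38.4  38.9  40.5  38.7  38.8  39.1  37.9  38.3  37.   37.6  36.6  37.8  37.6  37.5  37.7  37.2  36.9  34.9  35.5  36.6  35.2  36.
   34.   38.   51.2  58.4  58.7  -9.4  -9.3]]
```

```bash
python3 -m inch '{"jaw":[1,1,1,1,1,1,1,1,1,1],"slide":[[18,-46,9],[18,-46,9],[18,-46,9],[18,-46,9],[18,-46,9],[18,-46,9],[18,-46,9],[18,-44,9],[0,0,0],[0,0,0]],"rot":[[0,0,0.01],[0,0,0.01],[0,0,0.01],[0,0,0.01],[0,0,0.01],[0,0,0.01],[0,0,0.01],[0,0,0.01],[0,0,0],[0,0,0]]}'; python3 - <<'E'
from h import *
np.set_printoptions(suppress=True,precision=4)
c=snap('wrist','w2.png');np.savez('/tmp/wrist2',**c);s=robot.state();print(s['qpos'],s['tcp_pos'],s['tool_rot'])
P=cloud(c);k=P[...,2]>.155
k&=(abs(P[...,0]-.5715)<.03)&(abs(P[...,1]-.237)<.075)&(P[...,2]<.175)
q=P[k].astype(np.float32);print(len(q),q.min(0),q.max(0),q.mean(0),np.median(q[:,2]),cv2.minAreaRect(q[:,:2]*1000))
E
```

```text
time_s: 3.4
tcp_pos: [0.5815, 0.2277, 0.2813]
tool_rot: [180.0, 0.0, 6.8]
ft_force: [0.6, -0.3, 0.3]
opening: 0.0855
[ 21.3484  19.689   37.5303 107.8389  -0.0114 104.6091] [0.5815 0.2272 0.2819] [179.9896  -0.0052   6.7392]
1965 [0.5591 0.1844 0.1573] [0.583  0.2938 0.1629] [0.5709 0.242  0.1604] 0.16044363 ((570.9430541992188, 239.19625854492188), (11.664825439453125, 109.03649139404297), 6.61940336227417)
```

View pics/w2.png

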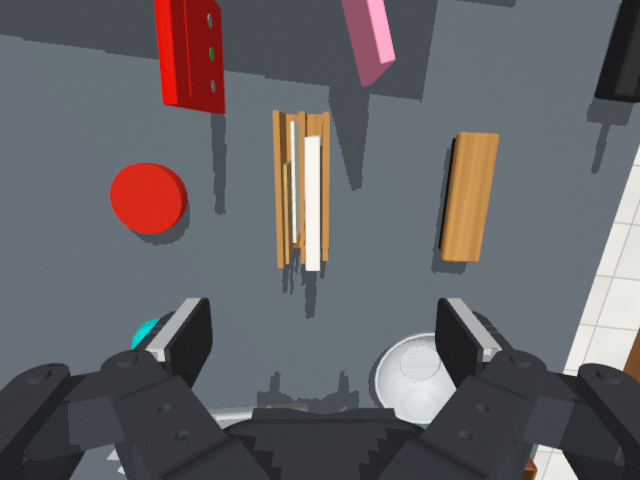

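The wrist view shows the handset's top edge at columns 305–320, rows 137–270, standing clear of the cards. Descending and gripping now.

```bash
python3 -m inch '{"jaw":[1,1,1,1,1,1,0,0,0,0,0,0],"slide":[[-9,-12,10],[0,0,45],[0,0,45],[0,0,40],[0,0,25],[0,0,0],[0,0,0],[0,0,0],[0,0,0],[0,0,0],[0,0,0],[0,0,0]],"rot":[[0,0,0],[0,0,0],[0,0,0],[0,0,0],[0,0,0],[0,0,0],[0,0,0],[0,0,0],[0,0,0],[0,0,0],[0,0,0],[0,0,0]]}' 80
```

```text
time_s: 4.95
tcp_pos: [0.5715, 0.239, 0.1172]
tool_rot: [-180.0, -0.1, 6.8]
ft_force: [-0.8, 0.1, 4.9]
opening: 0.0088
```

```bash
python3 -m inch '{"jaw":[0,0,0,0,0,0,0],"slide":[[0,0,-10],[0,0,-30],[0,0,-40],[0,0,-40],[0,0,-40],[0,0,-30],[0,0,0]],"rot":[[0,0,0],[0,0,0],[0,0,0],[0,0,0],[0,0,0],[0,0,0],[0,0,0]]}'; python3 - <<'E'
from h import *
np.set_printoptions(suppress=True,precision=4)
c=snap('scene','s2.png');np.savez('/tmp/scene2',**c);s=robot.state();print(s['qpos'],s['tcp_pos'],s['tool_rot'],s['opening'])
d=snap('side','sd2.png');np.savez('/tmp/side2',**d)
a=cv2.resize(c['color'][60:300,300:480],(390,520));b=cv2.resize(d['color'][150:390,230:410],(390,520))
cv2.imwrite('pics/lift.png',np.hstack([a,b])[...,::-1])
E
```

```text
time_s: 5.82
tcp_pos: [0.5718, 0.239, 0.3085]
tool_rot: [-180.0, -0.2, 6.8]
ft_force: [0.9, 0.0, -3.5]
opening: 0.0091
[ 22.6816  20.6643  41.767  111.0627  -0.001  105.9211] [0.5717 0.2389 0.3065] [-179.99     -0.0388    6.7605] 0.009149599215238217
```

View pics/lift.png

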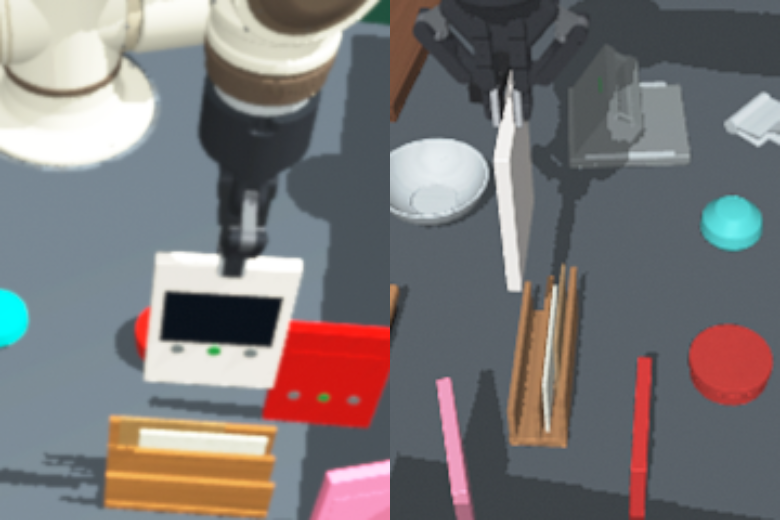

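The handset hangs from the jaws at mid-width with the screen to the room, and the rack and cards are left in place. I'll measure its pose in the grip.

```bash
cat > g.py <<'E'
import sys
from h import *
np.set_printoptions(suppress=True,precision=4,linewidth=150)
from scipy.spatial.transform import Rotation as R
s=robot.state();t=s['tcp_pos'];T=R.from_euler('xyz',s['tool_rot'],degrees=True).as_matrix()
for n in sys.argv[1:]:
    c=dict(np.load(f'/tmp/{n}.npz'));P=cloud(c);hsv=cv2.cvtColor(c['color'],cv2.COLOR_RGB2HSV)
    q=(P-t)@T  # tool coords
    box=(abs(q[...,0])<.03)&(abs(q[...,1])<.075)&(q[...,2]>-.06)&(q[...,2]<.135)
    w=box&(hsv[...,1]<60)&(hsv[...,2]>120); A=q[w]
    A=A[:,:]
    # plane fit w/ middle pts (large face)
    m=A[(A[:,2]>.02)&(A[:,2]<.1)] ; 
    for _ in range(4):
        cc=m.mean(0);V=np.linalg.svd(m-cc,full_matrices=False)[2];r=(m-cc)@V[2];m=m[abs(r)<max(.002,1.5*r.std())]
    nn=V[2]*np.sign(V[2][0]*(1 if n[:5]=='scene' else -1))
    print(n,len(A),'z pct',np.percentile(A[:,2],[0,1,99,100]),'y',np.percentile(A[:,1],[0,1,99,100]),'x',np.percentile(A[:,0],[1,50,99]));print(' plane n',nn,'at',cc)
    cs=[]
    for lo in np.arange(-.05,.13,.02):
        z=A[(A[:,2]>lo)&(A[:,2]<lo+.02)]
        if len(z)>20: cs.append([lo+.01,z[:,1].min(),z[:,1].max(),np.median(z[:,0])])
    print(np.array(cs)*1000)
E
python3 g.py scene2 side2
```

```text
scene2 2490 z pct [-0.0592 -0.0496  0.1008  0.1071] y [-0.0525 -0.0516  0.0567  0.0575] x [-0.0041  0.0057  0.0106]
 plane n [1.     0.0012 0.0023] at [0.0059 0.0022 0.0692]
[[-40.     -52.4261  57.4512   5.1543]
 [-20.     -52.1565  57.4057   5.8279]
 [ -0.     -52.391   57.3532   5.7681]
 [ 20.     -52.4706  56.8218   6.2518]
 [ 40.     -52.5448  56.7377   5.9689]
 [ 60.     -52.2921  56.349    5.9487]
 [ 80.     -52.157   57.0742   5.8315]
 [100.     -51.9838  57.2619   5.7606]]
side2 1167 z pct [-0.0599 -0.0568  0.0991  0.1023] y [-0.0553 -0.0546  0.0515  0.0558] x [-0.0086 -0.0039  0.0099]
 plane n [-0.9999 -0.0124  0.0001] at [-0.0045 -0.0107  0.0591]
[[-40.     -55.1784  53.4137   0.9948]
 [-20.     -55.1375  31.5116  -4.29  ]
 [ -0.     -55.0352  54.4404  -4.6306]
 [ 20.     -55.2686  55.5397  -4.6307]
 [ 40.     -54.217   44.1078  -4.6249]
 [ 60.     -54.779   55.6087  -4.5843]
 [ 80.     -54.7493  55.7835  -4.6375]
 [100.     -54.4438  47.7513  -4.6072]]
```

```bash
python3 -m inch '{"jaw":[0,0,0,0,0,0,0,0,0,0,0,0],"slide":[[-12,25,0],[-19,41,3],[-19,41,4],[-19,41,6],[-19,41,6],[-19,41,6],[-19,41,6],[-19,41,6],[-19,41,6],[-16,32,6],[-6,18,4],[0,0,0]],"rot":[[0,0,0],[0,0,0],[0,0,0],[0,0,0],[0,0,0],[0,0,0],[0,0,0],[0,0,0],[0,0,0],[0,0,0],[0,0,0],[0,0,0]]}'; python3 -m inch '{"jaw":[0,0,0,0,0,0],"slide":[[0,0,0],[0,0,0],[0,0,0],[0,0,0],[0,0,0],[0,0,0]],"rot":[[0,0,-0.086],[0,0.12,0],[0,0.1596,0],[0,0.1596,0],[0,0.12,0],[0,0,0]]}'
cat > t.py <<'E'
from h import *
from scipy.spatial.transform import Rotation as R
np.set_printoptions(suppress=True,precision=2)
F=np.array([.5640,-.1569,.035])*1000;a,b=np.radians([11.7,32])
S=np.array([np.cos(b)*np.cos(a),np.cos(b)*np.sin(a),np.sin(b)]);Z=np.array([np.sin(b)*np.cos(a),np.sin(b)*np.sin(a),-np.cos(b)])
G=np.c_[S,np.cross(Z,S),Z]
st=robot.state();T=R.from_euler('xyz',st['tool_rot'],degrees=True).as_matrix()
e=(F-105*Z)-np.array(st['tcp_pos'])*1000   # to seated
print('t',st['time_s'],'to seated, tool axes',T.T@e,'rotvec',(R.from_matrix(T.T@G)).as_rotvec().round(4),'F tool',T.T@st['ft_force'],'M',T.T@st['wrist_torque'],'open',st['opening'],'q',st['qpos'])
E
python3 t.py
```

```text
time_s: 7.42
tcp_pos: [0.4328, -0.1839, 0.2515]
tool_rot: [-179.9, 0.2, 6.6]
ft_force: [0.3, -0.2, -2.4]
opening: 0.0087
time_s: 8.18
tcp_pos: [0.4324, -0.1827, 0.2519]
tool_rot: [-179.9, -32.0, 11.5]
ft_force: [-0.7, 0.1, -1.8]
opening: 0.009
t 8.175 to seated, tool axes [ -1.1    1.38 150.02] rotvec [ 0.  0. -0.] F tool [-1.56 -0.24  1.16] M [-0.03 -0.8   0.04] open 0.00899790865130422 q [-39.35 -30.25 -18.94  79.87  24.31  43.75]
```

```bash
python3 -m inch '{"jaw":[0,0,0,0,0],"slide":[[-1,1.4,20],[0,0,30],[0,0,25],[0,0,13],[0,0,0]],"rot":[[0,0,0],[0,0,0],[0,0,0],[0,0,0],[0,0,0]]}'; python3 t.py; python3 - <<'E'
from h import *
C={n:snap(n) for n in ['scene','side','wrist']}
for n in C: np.savez('/tmp/'+n+'3',**C[n])
a=cv2.resize(C['scene']['color'][130:290,150:290],(390,446));b=cv2.resize(C['side']['color'][100:260,290:430],(390,446))
cv2.imwrite('pics/pre.png',np.hstack([a,b])[...,::-1])
E
python3 g.py scene3 side3 wrist3
```

```text
time_s: 8.8
tcp_pos: [0.4793, -0.1746, 0.1776]
tool_rot: [-179.9, -31.9, 11.7]
ft_force: [1.0, 0.3, -0.9]
opening: 0.0085
t 8.8 to seated, tool axes [-2.07 -0.03 61.75] rotvec [-0.  0.  0.] F tool [ 0.37 -0.1   1.35] M [-0.04 -0.83 -0.01] open 0.008541051754281586 q [-33.88 -28.19 -26.26  68.46  22.25  49.06]
scene3 3219 z pct [-0.059  -0.0482  0.1341  0.135 ] y [-0.0676 -0.0633  0.0605  0.0672] x [-0.0242  0.0036  0.023 ]
 plane n [ 0.9994 -0.0067  0.0339] at [0.0029 0.002  0.0698]
[[-40.     -53.9987  55.6184   4.547 ]
 [-20.     -53.7752  57.2767   4.1543]
 [ -0.     -53.7355  56.3775   3.8551]
 [ 20.     -54.359   56.2366   4.0607]
 [ 40.     -54.156   56.6641   4.0764]
 [ 60.     -54.0976  56.8666   2.9298]
 [ 80.     -54.2747  56.557    2.55  ]
 [100.     -54.3277  55.8837   2.167 ]
 [120.     -67.6322  67.1536   9.3255]]
side3 1201 z pct [-0.0599 -0.0545  0.133   0.1349] y [-0.0714 -0.0682  0.0591  0.065 ] x [-0.0216  0.0064  0.023 ]
 plane n [-0.9999  0.008  -0.0095] at [ 0.0064 -0.0027  0.0689]
[[-40.     -55.6987  54.7137   7.245 ]
 [-20.     -57.0959  56.9593   7.0735]
 [ -0.     -57.865   56.9895   5.759 ]
 [ 20.     -56.8293  53.5099   5.1603]
 [ 40.     -57.5632  56.7423   6.2746]
 [ 60.     -56.4936  57.0726   6.3579]
 [ 80.     -55.3289  55.0625   5.986 ]
 [100.     -56.3206  54.3023   5.9009]
 [120.     -71.432   65.018   10.5839]]
wrist3 12297 z pct [-0.0599 -0.0568  0.1277  0.1316] y [-0.0689 -0.0674  0.051   0.0656] x [-0.0268 -0.0014  0.0198]
 plane n [-0.0004 -1.      0.    ] at [-0.0017 -0.0551  0.0545]
[[-40.     -55.3278  46.5424  -0.6908]
 [-20.     -55.3472 -54.1092  -0.7104]
 [ -0.     -55.3185 -54.3509  -0.72  ]
 [ 20.     -55.2456 -54.4707  -1.2489]
 [ 40.     -55.2782 -54.7494  -1.5941]
 [ 60.     -55.2158 -54.8405  -1.9838]
 [ 80.     -55.2439 -54.7736  -2.1002]
 [120.     -68.9286  65.5731 -15.2522]]
```

View pics/pre.png

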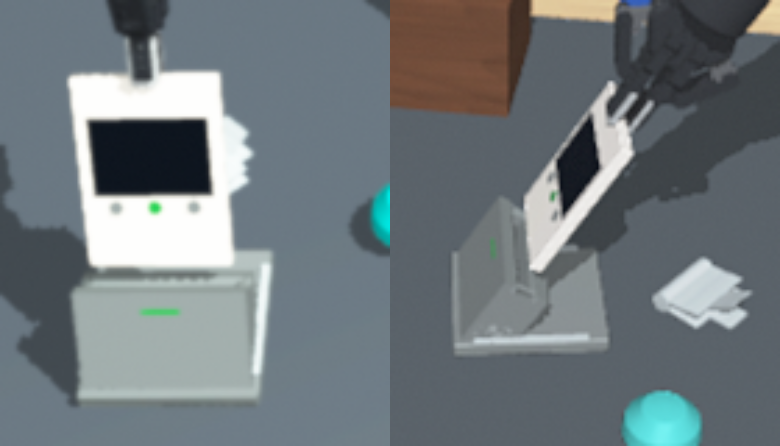

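```bash
cat > f.py <<'E'
from h import *
import sys
np.set_printoptions(suppress=True,precision=4,linewidth=150)
from scipy.spatial.transform import Rotation as R
s=robot.state();t=s['tcp_pos'];T=R.from_euler('xyz',s['tool_rot'],degrees=True).as_matrix()
for n in sys.argv[1:]:
    c=dict(np.load(f'/tmp/{n}.npz'));P=cloud(c);q=((P-t)@T)*1000
    q=q[(P[...,2]>.022)]
    f=q[(abs(q[:,1])<65)&(q[:,2]>125)&(q[:,2]<170)&(q[:,0]>5)&(q[:,0]<32)]
    top=q[(abs(q[:,1])<70)&(q[:,0]>11)&(q[:,0]<22)&(q[:,2]>108)&(q[:,2]<126)]
    bk=q[(abs(q[:,1])<60)&(q[:,0]<-8)&(q[:,0]>-26)&(q[:,2]>108)&(q[:,2]<126)]
    k=f[f[:,0]>np.percentile(f[:,0],30)] if len(f) else f
    print(n,'front x',len(f),np.percentile(f[:,0],[10,30,50,70,90]) if len(f) else '','top z',len(top),np.median(top[:,2]) if len(top) else '', 'top y',np.percentile(top[:,1],[1,99]) if len(top) else '','back z',len(bk),np.median(bk[:,2]) if len(bk) else '',np.percentile(bk[:,0],[1,99]) if len(bk) else '')
E
python3 f.py scene3 side3 wrist3
```

```text
scene3 front x 1139 [17.1995 18.885  20.1153 21.3103 22.7056] top z 144 123.15407762843753 top y [-66.7849  66.0936] back z 176 123.25641388704449 [-25.6233  -9.2517]
side3 front x 301 [21.5683 22.5078 23.0119 23.4792 24.2011] top z 113 121.00732273017263 top y [-67.2398  66.7888] back z 61 121.97167438430375 [-25.1272  -8.3558]
wrist3 front x 135 [ 5.5603  9.6241 14.5131 18.0972 21.5586] top z 1485 123.88921817324669 top y [-68.1763  53.1518] back z 2109 123.88304670853512 [-25.867 -13.473]
```

```bash
python3 -m inch '{"jaw":[0,0,0,0],"slide":[[0,-0.7,8],[0,0,8],[0,0,5],[0,0,0]],"rot":[[0,0,0],[0,0,0],[0,0,0],[0,0,0]]}'; python3 t.py;  python3 -m inch '{"jaw":[0,0,0,0],"slide":[[0,0,3],[0,0,2],[0,0,1],[0,0,0]],"rot":[[0,0,0],[0,0,0],[0,0,0],[0,0,0]]}'; python3 t.py
```

```text
time_s: 9.45
tcp_pos: [0.4898, -0.1723, 0.16]
tool_rot: [-180.0, -32.0, 11.7]
ft_force: [-0.6, -0.4, -2.2]
opening: 0.0092
t 9.45 to seated, tool axes [-2.02  0.02 41.17] rotvec [-0. -0. -0.] F tool [-1.7   0.28  1.52] M [ 0.01 -0.81  0.02] open 0.009218062738618117 q [-32.72 -27.59 -27.92  65.64  21.79  50.29]
time_s: 9.95
tcp_pos: [0.493, -0.1718, 0.1556]
tool_rot: [-180.0, -32.0, 11.7]
ft_force: [0.1, 0.9, -3.1]
opening: 0.0091
t 9.95 to seated, tool axes [-2.42 -0.2  35.65] rotvec [ 0. -0. -0.] F tool [-1.39 -0.89  2.83] M [-0.   -0.82 -0.  ] open 0.00913253172015428 q [-32.4  -27.36 -28.3   64.86  21.66  50.61]
```

```bash
python3 -m inch '{"jaw":[0,0,0,0],"slide":[[0,0,3],[0,0,3],[0,0,2],[0,0,0]],"rot":[[0,0,0],[0,0,0],[0,0,0],[0,0,0]]}'; python3 t.py;  python3 -m inch '{"jaw":[0,0,0,0],"slide":[[0,0,3],[0,0,3],[0,0,2],[0,0,0]],"rot":[[0,0,0],[0,0,0],[0,0,0],[0,0,0]]}'; python3 t.py
```

```text
time_s: 10.45
tcp_pos: [0.4972, -0.1709, 0.1485]
tool_rot: [-180.0, -32.0, 11.7]
ft_force: [-0.3, -0.9, -1.9]
opening: 0.009
t 10.45 to seated, tool axes [-2.26 -0.13 27.45] rotvec [-0. -0. -0.] F tool [-1.34  0.8   1.35] M [ 0.06 -0.73  0.01] open 0.009002085636513637 q [-31.96 -26.99 -28.85  63.8   21.48  51.04]
time_s: 10.95
tcp_pos: [0.5013, -0.17, 0.1418]
tool_rot: [-180.0, -32.0, 11.7]
ft_force: [-0.1, -0.4, -1.3]
opening: 0.0088
t 10.95 to seated, tool axes [-2.29 -0.13 19.46] rotvec [-0. -0. -0.] F tool [-0.8   0.33  1.  ] M [-0.02 -0.75 -0.04] open 0.008787857211898783 q [-31.53 -26.61 -29.38  62.74  21.31  51.46]
```

```bash
python3 -m inch '{"jaw":[0,0,0,0],"slide":[[0,0,2],[0,0,2],[0,0,1.5],[0,0,0]],"rot":[[0,0,0],[0,0,0],[0,0,0],[0,0,0]]}'; python3 t.py;  python3 -m inch '{"jaw":[0,0,0,0,0],"slide":[[0,0,1],[0,0,1],[0,0,1],[0,0,1],[0,0,0]],"rot":[[0,0,0],[0,0,0],[0,0,0],[0,0,0],[0,0,0]]}'; python3 t.py
```

```text
time_s: 11.45
tcp_pos: [0.5042, -0.1695, 0.1372]
tool_rot: [-180.0, -32.0, 11.7]
ft_force: [-0.4, 0.4, -0.7]
opening: 0.0093
t 11.45 to seated, tool axes [-2.33 -0.17 14.04] rotvec [-0. -0. -0.] F tool [-0.64 -0.52  0.44] M [-0.02 -0.75 -0.01] open 0.009291608233776302 q [-31.24 -26.34 -29.72  62.02  21.18  51.74]
time_s: 12.08
tcp_pos: [0.5064, -0.1692, 0.1344]
tool_rot: [180.0, -32.1, 11.7]
ft_force: [-2.8, 0.3, 0.8]
opening: 0.0096
t 12.075 to seated, tool axes [-2.73 -0.36 10.45] rotvec [ 0. -0. -0.] F tool [-1.89 -0.87 -2.09] M [ 0.07 -0.78 -0.02] open 0.009585149991329464 q [-31.04 -26.16 -29.94  61.49  21.1   51.94]
```

```bash
python3 -m inch '{"jaw":[0,0,0,0,0],"slide":[[0,0,1],[0,0,1],[0,0,1],[0,0,0],[0,0,0]],"rot":[[0,0,0],[0,0,0],[0,0,0],[0,0,0],[0,0,0]]}'; python3 t.py;  python3 -m inch '{"jaw":[0,0,0,0,0],"slide":[[0,0,1],[0,0,1],[0,0,1],[0,0,0],[0,0,0]],"rot":[[0,0,0],[0,0,0],[0,0,0],[0,0,0],[0,0,0]]}'; python3 t.py
```

```text
time_s: 12.7
tcp_pos: [0.5078, -0.1687, 0.1312]
tool_rot: [-180.0, -32.0, 11.7]
ft_force: [-1.6, -0.6, -0.2]
opening: 0.009
t 12.7 to seated, tool axes [-2.29 -0.14  7.03] rotvec [-0. -0. -0.] F tool [-1.53  0.3  -0.78] M [ 0.01 -0.71 -0.05] open 0.008998565197334158 q [-30.88 -25.98 -30.16  61.09  21.03  52.1 ]
time_s: 13.32
tcp_pos: [0.5094, -0.1684, 0.1287]
tool_rot: [-180.0, -32.0, 11.7]
ft_force: [-1.8, 0.2, 0.2]
opening: 0.0094
t 13.325 to seated, tool axes [-2.31 -0.16  4.04] rotvec [-0. -0. -0.] F tool [-1.35 -0.54 -1.04] M [-0.01 -0.74  0.04] open 0.009382910323507958 q [-30.72 -25.81 -30.33  60.7   20.97  52.25]
```

```bash
python3 -m inch '{"jaw":[0,0,0],"slide":[[0,0,1],[0,0,1],[0,0,1]],"rot":[[0,0,0],[0,0,0],[0,0,0]]}'; python3 t.py;  python3 -m inch '{"jaw":[0,0],"slide":[[0,0,1],[0,0,1]],"rot":[[0,0,0],[0,0,0]]}'; python3 t.py
```

```text
time_s: 13.7
tcp_pos: [0.511, -0.1681, 0.1263]
tool_rot: [180.0, -32.0, 11.7]
ft_force: [-3.4, 0.4, 2.4]
opening: 0.0093
t 13.7 to seated, tool axes [-2.48 -0.26  1.15] rotvec [ 0. -0. -0.] F tool [-1.48 -1.13 -3.79] M [ 0.02 -0.84 -0.02] open 0.009315207065344933 q [-30.57 -25.66 -30.51  60.29  20.9   52.4 ]
time_s: 13.95
tcp_pos: [0.5124, -0.168, 0.126]
tool_rot: [180.0, -32.1, 11.7]
ft_force: [-12.9, 0.5, 15.4]
opening: 0.0088
t 13.95 to seated, tool axes [-3.44 -0.36  0.15] rotvec [ 0. -0.  0.] F tool [ -2.39  -3.08 -19.69] M [ 0.83 -1.07  0.01] open 0.008826937710630598 q [-30.47 -25.6  -30.55  60.07  20.89  52.5 ]
```

```bash
python3 -m inch '{"jaw":[0],"slide":[[0,0,1]],"rot":[[0,0,0]]}'; python3 t.py;  python3 -m inch '{"jaw":[0],"slide":[[0,0,1]],"rot":[[0,0,0]]}'; python3 t.py
```

```text
time_s: 14.08
tcp_pos: [0.5128, -0.168, 0.1262]
tool_rot: [179.9, -32.2, 11.7]
ft_force: [-24.5, 1.4, 24.8]
opening: 0.0085
t 14.075 to seated, tool axes [-3.88 -0.45  0.07] rotvec [ 0. -0.  0.] F tool [ -6.87  -6.25 -33.57] M [ 1.32 -2.13 -0.01] open 0.008535365930414826 q [-30.44 -25.59 -30.54  60.01  20.87  52.55]
time_s: 14.2
tcp_pos: [0.5131, -0.168, 0.1263]
tool_rot: [179.9, -32.2, 11.7]
ft_force: [-32.3, 1.4, 31.4]
opening: 0.009
t 14.2 to seated, tool axes [-4.23 -0.54 -0.  ] rotvec [ 0. -0.  0.] F tool [ -9.85  -7.81 -43.32] M [ 1.82 -2.66 -0.  ] open 0.00898170310007311 q [-30.4  -25.6  -30.55  59.96  20.84  52.6 ]
```

```bash
python3 -m inch '{"jaw":[0,0,0],"slide":[[0,0,-2],[0,0,-1],[0,0,0]],"rot":[[0,0,0],[0,0,0],[0,0,0]]}'; python3 t.py; python3 - <<'E'
from h import *
C={n:snap(n) for n in ['scene','side','wrist']}
for n in C: np.savez('/tmp/'+n+'4',**C[n])
E
python3 g.py scene4 side4 wrist4; python3 f.py scene4 side4 wrist4
```

```text
time_s: 14.58
tcp_pos: [0.5115, -0.168, 0.1256]
tool_rot: [180.0, -32.0, 11.7]
ft_force: [-5.7, 0.4, 5.5]
opening: 0.0089
t 14.575 to seated, tool axes [-2.52 -0.26  0.24] rotvec [ 0. -0. -0.] F tool [-1.77 -1.53 -7.58] M [ 0.29 -0.91  0.03] open 0.008860519233115706 q [-30.52 -25.6  -30.56  60.17  20.88  52.45]
scene4 3676 z pct [-0.0592 -0.0459  0.1335  0.135 ] y [-0.074  -0.0686  0.067   0.074 ] x [-0.0197  0.0176  0.0249]
 plane n [ 0.9547  0.001  -0.2977] at [0.0164 0.001  0.0725]
[[-40.     -53.1779  57.876    5.0052]
 [-20.     -52.7775  57.7129   4.9277]
 [ -0.     -52.9172  57.4899   3.8862]
 [ 20.     -52.7128  58.4531   4.414 ]
 [ 40.     -52.8311  57.6825   4.2352]
 [ 60.     -66.3487  68.4717  14.1471]
 [ 80.     -66.4804  68.5621  20.3928]
 [100.     -70.6298  68.6113  20.6219]
 [120.     -70.9722  69.1423  20.1127]]
side4 1172 z pct [-0.0599 -0.0529  0.1338  0.1349] y [-0.0742 -0.0721  0.0581  0.068 ] x [-0.026   0.0067  0.0246]
 plane n [-0.9936  0.095   0.0603] at [ 0.007  -0.0219  0.0574]
[[-40.     -55.4932  55.4245   7.23  ]
 [-20.     -55.3117  56.5091   7.4074]

[... 400 characters left out ...]
[-0.0006  0.0014  1.    ] at [-0.004  -0.0239  0.0607]
[[-40.     -55.2132  46.8259  -0.6111]
 [-20.     -55.1145 -53.4709  -0.8166]
 [ -0.     -55.1433 -53.8415  -1.0822]
 [ 20.     -55.0386 -54.4188  -1.1331]
 [ 40.     -55.0003 -53.5654  -1.7209]
 [ 60.     -67.8698  37.6177 -12.3809]
 [ 80.     -54.9989  -4.6341  -2.6237]
 [100.     -72.2791 -45.0106  -6.3832]
 [120.     -73.0737 -68.5938 -13.5872]]
scene4 front x 250 [18.0938 19.7609 20.723  21.9029 23.3884] top z 348 117.05522335155713 top y [-65.1395  68.5367] back z 0  
side4 front x 78 [22.1658 23.0153 23.594  24.1782 24.744 ] top z 18 118.30996722160482 top y [-68.2941 -62.49  ] back z 0  
wrist4 front x 0  top z 0  top y  back z 0
```

```bash
python3 -m inch '{"jaw":[0.15,0.3,0.5,0.7,1,1,1,1],"slide":[[0,0,-0.7],[0,0,0],[0,0,0],[0,0,0],[0,0,0],[0,0,0],[0,0,0],[0,0,0]],"rot":[[0,0,0],[0,0,0],[0,0,0],[0,0,0],[0,0,0],[0,0,0],[0,0,0],[0,0,0]]}';python3 -m inch '{"jaw":[1,1,1,1,1,1],"slide":[[0,0,-15],[0,0,-30],[0,0,-35],[0,0,-35],[0,0,-25],[0,0,0]],"rot":[[0,0,0],[0,0,0],[0,0,0],[0,0,0],[0,0,0],[0,0,0]]}'; cat > e.py <<'E'
from h import *
np.set_printoptions(suppress=True,precision=2,linewidth=150)
F=np.array([.5640,-.1569,.035]);a,b=np.radians([11.7,32])
S=np.array([np.cos(b)*np.cos(a),np.cos(b)*np.sin(a),np.sin(b)]);Z=np.array([np.sin(b)*np.cos(a),np.sin(b)*np.sin(a),-np.cos(b)])
G=np.c_[S,np.cross(S,Z),-Z]  # slot frame x,y,z
C={n:snap(n) for n in ['scene','side','wrist']}
for n in C:
    P=cloud(C[n]);q=(P-F)@G*1000;hsv=cv2.cvtColor(C[n]['color'],cv2.COLOR_RGB2HSV)
    box=(abs(q[...,0])<14)&(abs(q[...,1])<75);w=q[box&(q[...,2]>60)&(q[...,2]<160)&(hsv[...,1]<60)&(hsv[...,2]>100)]
    sh=q[(abs(abs(q[...,0])-17)<4)&(abs(q[...,1])<60)&(abs(q[...,2]-46)<5)]
    fr=q[(q[...,0]>18)&(q[...,0]<30)&(abs(q[...,1])<55)&(q[...,2]>5)&(q[...,2]<38)]
    print(n,'top z',np.percentile(w[:,2],[98,99.5,100]),'shoulder z',len(sh),np.median(sh[:,2]) if len(sh) else None,'front x',np.median(fr[:,0]) if len(fr) else None)
    for lo in (62,80,100,120,135):
        k=w[(w[:,2]>lo)&(w[:,2]<lo+14)]
        if len(k)>9: print('  z',lo,'y',k[:,1].min(),k[:,1].max(),'x',np.percentile(k[:,0],[3,50,97]))
    e=w[(w[:,2]>np.percentile(w[:,2],99)-4)]
    for y in (-40,0,40):
        k=w[abs(w[:,1]-y)<10]; print('   top at y',y,np.percentile(k[:,2],99) if len(k) else None)
a=cv2.resize(C['scene']['color'][150:290,150:290],(400,400));b=cv2.resize(C['side']['color'][120:260,290:430],(400,400))
cv2.imwrite('pics/end.png',np.hstack([a,b])[...,::-1])
E
python3 e.py
```

```text
time_s: 15.72
tcp_pos: [0.5111, -0.1681, 0.1261]
tool_rot: [180.0, -32.0, 11.7]
ft_force: [0.9, 0.1, -0.6]
opening: 0.0855
time_s: 16.48
tcp_pos: [0.4383, -0.184, 0.2475]
tool_rot: [179.8, -32.2, 11.7]
ft_force: [0.2, 0.1, 0.2]
opening: 0.0854
scene top z [150.07 150.64 151.06] shoulder z 93 45.59066556966971 front x 23.08607217056545
  z 62 y -57.61566868530594 52.65535797108533 x [-2.41  2.65  6.4 ]
  z 80 y -57.022835075157865 53.15078256496264 x [-5.21  1.98  6.15]
  z 100 y -57.25835270747375 52.51421354612878 x [-2.16  1.63  5.61]
  z 120 y -57.30156755157348 52.89152282034407 x [-2.69  1.17  4.76]
  z 135 y -57.61419094573386 52.76658595849696 x [-4.51  0.52  4.99]
   top at y -40 150.65618366834204
   top at y 0 150.50257409092995
   top at y 40 149.96928206697405
side top z [152.93 153.68 154.38] shoulder z 82 47.78886566569595 front x 26.390727087374728
  z 62 y -57.793447624762806 54.685025496602925 x [-4.82  5.16  7.9 ]
  z 80 y -59.35237172373064 55.50667286273363 x [-4.73  3.86  7.24]
  z 100 y -57.16195169328485 55.75123019616771 x [-5.39  3.5   5.94]
  z 120 y -60.49195219169079 55.39383505536008 x [-5.62  4.03  6.05]
  z 135 y -58.3697689144945 55.029935493837726 x [-5.7   3.49  5.15]
   top at y -40 152.60595752086007
   top at y 0 153.43130191119894
   top at y 40 152.57669191885014
wrist top z [150.11 150.47 150.7 ] shoulder z 1556 44.697458076046246 front x 24.974635318954704
  z 62 y 47.81415643182171 54.679648717730714 x [-7.09 -1.87  3.32]
  z 80 y -45.524836824214866 54.69258410404369 x [-7.28  0.04  3.59]
  z 100 y 54.14490302393373 54.79022803164622 x [-7.77 -2.74  1.76]
  z 120 y -53.41928330425549 54.79987183605057 x [-5.    1.69  1.74]
  z 135 y -55.1071908537362 54.76369323358467 x [-10.6   -5.08   0.95]
   top at y -40 150.26428429739437
   top at y 0 150.387531913073
   top at y 40 150.3897878532825
```

View pics/end.png

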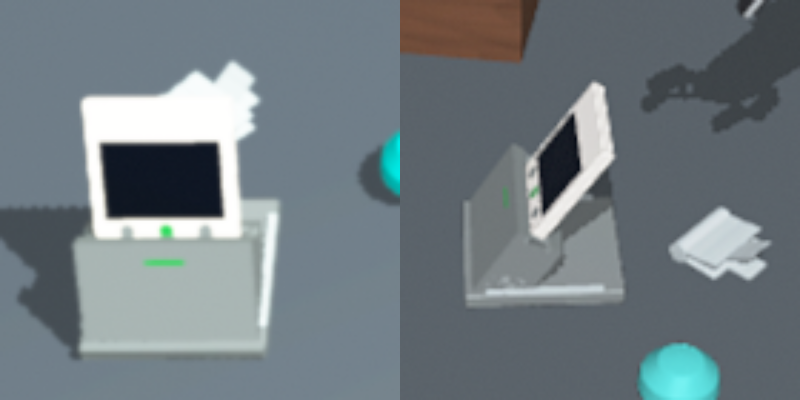

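The handset is seated visually, right way up with the screen to the room. The cameras put its top 105–105.7 mm above the shoulders against an expected 104 mm, which is close but not conclusive. I'll check with shut fingertips pressing gently on the top edge; the contact height will show whether it is home.

```bash
python3 -m inch '{"jaw":[0,0,0,0,0,0,0],"slide":[[-4.5,0,20],[0,0,20],[0,0,20],[0,0,15],[0,0,0],[0,0,0],[0,0,0]],"rot":[[0,0,0],[0,0,0],[0,0,0],[0,0,0],[0,0,0],[0,0,0],[0,0,0]]}' 40; python3 t.py
```

```text
time_s: 17.5
tcp_pos: [0.4737, -0.1761, 0.1796]
tool_rot: [179.9, -32.1, 11.7]
ft_force: [0.7, 0.5, 0.2]
opening: 0.0004
t 17.5 to seated, tool axes [ 1.56 -0.56 66.56] rotvec [ 0. -0.  0.] F tool [ 0.76 -0.38  0.21] M [-0.01 -0.48 -0.  ] open 0.00039558935441232854 q [-34.55 -28.9  -26.52  68.91  22.53  48.5 ]
```

```bash
python3 -m inch '{"jaw":[0,0,0,0],"slide":[[0,0,8],[0,0,7],[0,0,3],[0,0,0]],"rot":[[0,0,0],[0,0,0],[0,0,0],[0,0,0]]}'; for i in 1; do :; done; python3 t.py; python3 -m inch '{"jaw":[0,0],"slide":[[0,0,1.5],[0,0,1]],"rot":[[0,0,0],[0,0,0]]}'; python3 t.py; python3 -m inch '{"jaw":[0,0],"slide":[[0,0,0.7],[0,0,0]],"rot":[[0,0,0],[0,0,0]]}'; python3 t.py
```

```text
time_s: 18.0
tcp_pos: [0.4829, -0.1737, 0.1631]
tool_rot: [-180.0, -32.0, 11.7]
ft_force: [0.9, -0.6, -0.6]
opening: -0.0001
t 18.0 to seated, tool axes [ 2.29 -0.03 47.53] rotvec [-0. -0. -0.] F tool [0.32 0.75 0.87] M [ 0.03 -0.52 -0.04] open -0.0001169211508932876 q [-33.47 -28.22 -27.94  66.51  22.1   49.54]
time_s: 18.25
tcp_pos: [0.4843, -0.1737, 0.1615]
tool_rot: [180.0, -32.0, 11.7]
ft_force: [0.1, -0.7, 0.0]
opening: 0.0001
t 18.25 to seated, tool axes [ 1.98 -0.31 45.43] rotvec [ 0. -0. -0.] F tool [ 0.02  0.7  -0.03] M [ 0.01 -0.48  0.  ] open 6.031516709123175e-05 q [-33.34 -28.14 -28.09  66.18  22.04  49.69]
time_s: 18.5
tcp_pos: [0.4846, -0.1736, 0.1608]
tool_rot: [180.0, -32.0, 11.7]
ft_force: [0.6, -0.6, 0.1]
opening: -0.0004
t 18.5 to seated, tool axes [ 2.08 -0.24 44.67] rotvec [ 0. -0. -0.] F tool [0.48 0.75 0.13] M [ 0.01 -0.5  -0.03] open -0.00043992329967822104 q [-33.3  -28.11 -28.15  66.09  22.03  49.72]
```

```bash
python3 -m inch '{"jaw":[0,0],"slide":[[0,0,0.7],[0,0,0]],"rot":[[0,0,0],[0,0,0]]}'; python3 t.py; python3 -m inch '{"jaw":[0,0],"slide":[[0,0,0.7],[0,0,0]],"rot":[[0,0,0],[0,0,0]]}'; python3 t.py
```

```text
time_s: 18.75
tcp_pos: [0.485, -0.1735, 0.1602]
tool_rot: [-180.0, -32.0, 11.7]
ft_force: [-0.7, -0.5, 0.2]
opening: 0.0001
t 18.75 to seated, tool axes [ 2.11 -0.21 43.94] rotvec [ 0. -0. -0.] F tool [-0.55  0.35 -0.61] M [-0.05 -0.42 -0.02] open 0.00011391259077269071 q [-33.26 -28.08 -28.2   66.    22.01  49.76]
time_s: 19.0
tcp_pos: [0.4854, -0.1734, 0.1596]
tool_rot: [-180.0, -32.0, 11.7]
ft_force: [0.5, 0.4, 0.4]
opening: 0.0001
t 19.0 to seated, tool axes [ 2.11 -0.2  43.22] rotvec [ 0. -0. -0.] F tool [ 0.69 -0.3   0.  ] M [-0.01 -0.47 -0.07] open 8.59163560844048e-05 q [-33.22 -28.05 -28.25  65.9   22.    49.8 ]
```

```bash
python3 - <<'E'
from h import *
d=snap('side');w=snap('wrist');np.savez('/tmp/side5',**d);np.savez('/tmp/wrist5',**w)
b=cv2.resize(d['color'][110:230,310:430],(400,400),interpolation=cv2.INTER_CUBIC);a=cv2.resize(w['color'],(400,300));a=np.vstack([a,np.zeros((100,400,3),np.uint8)])
cv2.imwrite('pics/push.png',np.hstack([a,b])[...,::-1])
E
```

```text
(no output)
```

View pics/push.png

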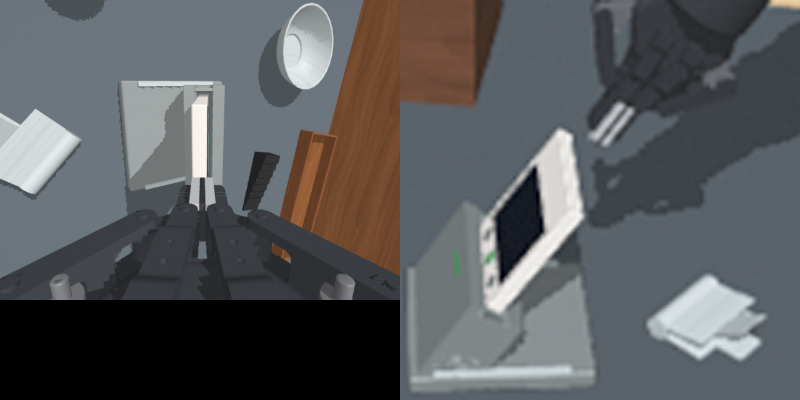

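```bash
python3 - <<'E'
from h import *
np.set_printoptions(suppress=True,precision=1,linewidth=150)
from scipy.spatial.transform import Rotation as R
s=robot.state();t=s['tcp_pos'];T=R.from_euler('xyz',s['tool_rot'],degrees=True).as_matrix()
for n in ['side5','wrist5']:
    c=dict(np.load(f'/tmp/{n}.npz'));q=((cloud(c)-t)@T)*1000;hsv=cv2.cvtColor(c['color'],cv2.COLOR_RGB2HSV)
    m=(abs(q[...,1])<14)&(abs(q[...,0])<25)&(q[...,2]>-60)&(q[...,2]<60)
    for lo in range(-50,50,5):
        k=m&(q[...,2]>=lo)&(q[...,2]<lo+5)
        if k.sum()>2: print(n,lo,k.sum(),'x',np.percentile(q[k][:,0],[2,50,98]),'V',np.median(hsv[k][:,2]))
E
```

```text
side5 -50 15 x [-9.4  4.2 15.4] V 143.0
side5 -45 10 x [-2.7  6.   9.4] V 138.0
side5 -5 25 x [-5.7  1.2  6.3] V 230.0
side5 0 11 x [4.8 5.6 6.6] V 215.0
side5 5 6 x [5.5 5.7 7.1] V 216.0
side5 10 7 x [5.1 6.  7.5] V 216.0
side5 15 9 x [4.9 6.5 8.3] V 217.0
side5 20 9 x [4.9 6.3 8.6] V 206.0
side5 25 8 x [6.  7.5 8.4] V 62.0
side5 30 8 x [5.9 7.2 8.3] V 32.0
side5 35 7 x [6.4 6.9 8.2] V 35.0
side5 40 8 x [6.4 8.2 9.1] V 35.0
side5 45 11 x [6.7 8.6 9.5] V 35.0
wrist5 -50 371 x [-13.2   0.2  12.5] V 67.0
wrist5 -45 225 x [-11.9  -1.   10.3] V 167.0
wrist5 -40 8 x [-4.9  1.8  6. ] V 168.0
wrist5 -5 540 x [-8.2 -2.6  2.9] V 248.0
wrist5 0 248 x [-8.8 -4.1  3. ] V 247.0
wrist5 25 27 x [4.  4.1 4.7] V 86.0
wrist5 30 50 x [4.  4.1 4.8] V 86.0
wrist5 35 3 x [4.9 4.9 4.9] V 85.0
```

The shut fingertips line up with the slab. They appear to end well short of the reported TCP, so there is still a gap. I'll advance in small steps that stop on force.

```bash
cat > chk.py <<'E'
import sys
from h import *
s=robot.state();f=np.linalg.norm(s['ft_force']);print(np.round(s['tcp_pos'],4),np.round(s['ft_force'],1));sys.exit(f>4.5)
E
m1(){ :; }
python3 -m inch '{"jaw":[0,0,0],"slide":[[0,0,1.5],[0,0,1.5],[0,0,0]],"rot":[[0,0,0],[0,0,0],[0,0,0]]}' >/dev/null && python3 chk.py && python3 -m inch '{"jaw":[0,0,0],"slide":[[0,0,1.5],[0,0,1.5],[0,0,0]],"rot":[[0,0,0],[0,0,0],[0,0,0]]}' >/dev/null && python3 chk.py && python3 -m inch '{"jaw":[0,0,0],"slide":[[0,0,1.5],[0,0,1.5],[0,0,0]],"rot":[[0,0,0],[0,0,0],[0,0,0]]}' >/dev/null && python3 chk.py && python3 -m inch '{"jaw":[0,0,0],"slide":[[0,0,1.5],[0,0,1.5],[0,0,0]],"rot":[[0,0,0],[0,0,0],[0,0,0]]}' >/dev/null && python3 chk.py && python3 -m inch '{"jaw":[0,0,0],"slide":[[0,0,1.5],[0,0,1.5],[0,0,0]],"rot":[[0,0,0],[0,0,0],[0,0,0]]}' >/dev/null && python3 chk.py; python3 t.py
python3 - <<'E'
from h import *
np.set_printoptions(suppress=True,precision=1)
from scipy.spatial.transform import Rotation as R
# open-finger tips in first wrist picture (tcp .5031,-.1504,.352 yaw 11.5, pointing down)
c=dict(np.load('/tmp/wrist.npz'));P=cloud(c)
T=R.from_euler('xyz',[180,0,11.5],degrees=True).as_matrix();q=(P-[.5031,-.1504,.352])@T*1000
for r,k in [(305,190),(305,205),(330,205),(305,450),(330,440)]: print(r,k,q[r,k])
E
```

```text
[ 0.4869 -0.173   0.1569] [0.6 0.2 0.6]
t 19.475 to seated, tool axes [ 2.2  -0.14 40.1 ] rotvec [-0. -0. -0.] F tool [ 0.81 -0.1  -0.18] M [ 0.01 -0.48 -0.02] open -0.00024122768306675374 q [-33.05 -27.93 -28.47  65.5   21.93  49.97]
305 190 [-49.7  -9.6 -61.1]
305 205 [-46.2  -7.2 -56.1]
330 205 [-46.3   1.6 -58.4]
305 450 [ 40.6  -8.8 -60. ]
330 440 [ 38.9   2.7 -56.9]False
```

```bash
sed -i 's/sys.exit(f>4.5)/sys.exit(int(f>4.5))/' chk.py
python3 -m inch '{"jaw":[0,0,0],"slide":[[0,0,1.5],[0,0,1.5],[0,0,0]],"rot":[[0,0,0],[0,0,0],[0,0,0]]}' >/dev/null && python3 chk.py && python3 -m inch '{"jaw":[0,0,0],"slide":[[0,0,1.5],[0,0,1.5],[0,0,0]],"rot":[[0,0,0],[0,0,0],[0,0,0]]}' >/dev/null && python3 chk.py && python3 -m inch '{"jaw":[0,0,0],"slide":[[0,0,1.5],[0,0,1.5],[0,0,0]],"rot":[[0,0,0],[0,0,0],[0,0,0]]}' >/dev/null && python3 chk.py && python3 -m inch '{"jaw":[0,0,0],"slide":[[0,0,1.5],[0,0,1.5],[0,0,0]],"rot":[[0,0,0],[0,0,0],[0,0,0]]}' >/dev/null && python3 chk.py && python3 -m inch '{"jaw":[0,0,0],"slide":[[0,0,1.5],[0,0,1.5],[0,0,0]],"rot":[[0,0,0],[0,0,0],[0,0,0]]}' >/dev/null && python3 chk.py && python3 -m inch '{"jaw":[0,0,0],"slide":[[0,0,1.5],[0,0,1.5],[0,0,0]],"rot":[[0,0,0],[0,0,0],[0,0,0]]}' >/dev/null && python3 chk.py && python3 -m inch '{"jaw":[0,0,0],"slide":[[0,0,1.5],[0,0,1.5],[0,0,0]],"rot":[[0,0,0],[0,0,0],[0,0,0]]}' >/dev/null && python3 chk.py ; python3 t.py
```

```text
[ 0.4884 -0.1727  0.1543] [-0.5  0.8 -1.1]
[ 0.49   -0.1724  0.1518] [-0.5 -0.2  0.1]
[ 0.4916 -0.1721  0.1493] [ 0.8 -0.2 -0.7]
[ 0.4931 -0.1717  0.1467] [ 0.   0.1 -0.3]
[ 0.4947 -0.1714  0.1442] [0.2 0.4 0.8]
[ 0.4962 -0.1711  0.1417] [ 0.3  0.1 -0.4]
[ 0.4978 -0.1708  0.1391] [-0.3 -0.2 -0.2]
t 22.1 to seated, tool axes [ 2.21 -0.16 19.11] rotvec [-0. -0. -0.] F tool [-0.38  0.11 -0.  ] M [ 0.05 -0.47 -0.02] open -0.00019688007720581617 q [-31.9  -26.98 -29.89  62.72  21.45  51.1 ]
```

```bash
cat > gap.py <<'E'
from h import *
np.set_printoptions(suppress=True,precision=1,linewidth=150)
from scipy.spatial.transform import Rotation as R
s=robot.state();t=s['tcp_pos'];T=R.from_euler('xyz',s['tool_rot'],degrees=True).as_matrix()
C={n:snap(n) for n in ['side','wrist','scene']}
for n in C:
    c=C[n];q=((cloud(c)-t)@T)*1000
    m=(abs(q[...,1])<12)&(abs(q[...,0])<18)&(q[...,2]>-70)&(q[...,2]<20)
    print(n,[(lo,int((m&(q[...,2]>=lo)&(q[...,2]<lo+3)).sum()),float(np.median(q[m&(q[...,2]>=lo)&(q[...,2]<lo+3)][:,0]).round(1)) if (m&(q[...,2]>=lo)&(q[...,2]<lo+3)).any() else None) for lo in range(-66,0,3)])
a=cv2.resize(C['side']['color'][110:230,310:430],(400,400),interpolation=cv2.INTER_CUBIC);b=cv2.resize(C['scene']['color'][110:260,150:300],(400,400),interpolation=cv2.INTER_CUBIC)
cv2.imwrite('pics/push2.png',np.hstack([b,a])[...,::-1])
E
python3 gap.py
```

```text
side [(-66, 13, 8.5), (-63, 11, 3.7), (-60, 16, 9.5), (-57, 8, 8.9), (-54, 10, 10.4), (-51, 10, 5.2), (-48, 9, 7.2), (-45, 4, 5.7), (-42, 4, -0.7), (-39, 0, None), (-36, 0, None), (-33, 0, None), (-30, 14, 1.4), (-27, 10, 4.1), (-24, 5, 6.5), (-21, 3, 5.5), (-18, 5, 5.8), (-15, 4, 6.2), (-12, 4, 6.4), (-9, 6, 6.3), (-6, 5, 6.7), (-3, 3, 6.2)]
wrist [(-66, 166, 6.9), (-63, 154, -7.8), (-60, 145, 6.9), (-57, 130, -7.7), (-54, 137, -7.5), (-51, 122, -7.6), (-48, 106, 7.2), (-45, 60, -7.8), (-42, 0, None), (-39, 0, None), (-36, 0, None), (-33, 0, None), (-30, 0, None), (-27, 243, -2.7), (-24, 94, -5.4), (-21, 0, None), (-18, 0, None), (-15, 0, None), (-12, 0, None), (-9, 0, None), (-6, 0, None), (-3, 0, None)]
scene [(-66, 19, 9.7), (-63, 16, 10.7), (-60, 14, 8.8), (-57, 16, 10.7), (-54, 17, 8.9), (-51, 14, 9.6), (-48, 19, 11.2), (-45, 9, 7.4), (-42, 17, 6.2), (-39, 2, 3.0), (-36, 0, None), (-33, 0, None), (-30, 0, None), (-27, 22, -2.1), (-24, 16, 3.2), (-21, 20, 2.3), (-18, 12, 2.6), (-15, 18, 3.2), (-12, 14, 3.3), (-9, 18, 2.9), (-6, 15, 2.7), (-3, 12, 4.4)]
```

View pics/push2.png

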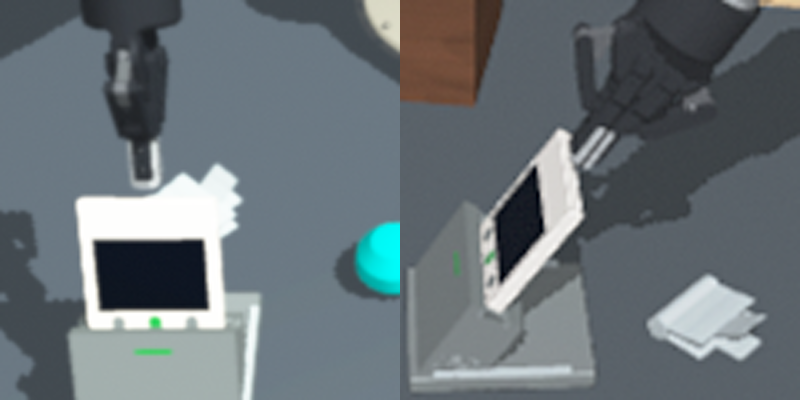

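```bash
sed -i 's/f>4.5/f>14/' chk.py
python3 -m inch '{"jaw":[0,0,0,0,0],"slide":[[0,0,3],[0,0,3],[0,0,3],[0,0,2],[0,0,0]],"rot":[[0,0,0],[0,0,0],[0,0,0],[0,0,0],[0,0,0]]}' >/dev/null && python3 chk.py && python3 -m inch '{"jaw":[0,0],"slide":[[0,0,1],[0,0,0]],"rot":[[0,0,0],[0,0,0]]}' >/dev/null && python3 chk.py && python3 -m inch '{"jaw":[0,0],"slide":[[0,0,1],[0,0,0]],"rot":[[0,0,0],[0,0,0]]}' >/dev/null && python3 chk.py && python3 -m inch '{"jaw":[0,0],"slide":[[0,0,1],[0,0,0]],"rot":[[0,0,0],[0,0,0]]}' >/dev/null && python3 chk.py && python3 -m inch '{"jaw":[0,0],"slide":[[0,0,1],[0,0,0]],"rot":[[0,0,0],[0,0,0]]}' >/dev/null && python3 chk.py && python3 -m inch '{"jaw":[0,0],"slide":[[0,0,1],[0,0,0]],"rot":[[0,0,0],[0,0,0]]}' >/dev/null && python3 chk.py && python3 -m inch '{"jaw":[0,0],"slide":[[0,0,1],[0,0,0]],"rot":[[0,0,0],[0,0,0]]}' >/dev/null && python3 chk.py && python3 -m inch '{"jaw":[0,0],"slide":[[0,0,1],[0,0,0]],"rot":[[0,0,0],[0,0,0]]}' >/dev/null && python3 chk.py ; python3 t.py
```

```text
[ 0.5035 -0.1696  0.1297] [-0.3  0.4  0.3]
[ 0.5041 -0.1696  0.1294] [-2.9  0.4  2.6]
[ 0.505  -0.1696  0.1298] [-5.7  0.3  8.8]
[ 0.5059 -0.1695  0.1303] [-10.6   1.4  15.6]
t 23.625 to seated, tool axes [-0.14 -0.6   7.3 ] rotvec [ 0. -0.  0.] F tool [ -0.23  -3.46 -18.64] M [ 0.83 -0.48  0.02] open -3.944540737288354e-06 q [-31.17 -26.37 -30.6   60.9   21.22  51.83]
```

Contact is stiff, rising to about 19 N with no travel. The plug yields at about 6 N, so the handset is home. Backing off for the final check.

```bash
python3 -m inch '{"jaw":[0,0,0,0,0,0,0,0],"slide":[[0,0,-4],[0,0,-10],[0,0,-25],[0,0,-30],[0,0,-35],[0,0,-35],[0,0,0],[0,0,0]],"rot":[[0,0,0],[0,0,0],[0,0,0],[0,0,0],[0,0,0],[0,0,0],[0,0,0],[0,0,0]]}'; sed -i 's/end.png/end2.png/' e.py; python3 e.py | grep -v '   top'
```

```text
time_s: 24.62
tcp_pos: [0.4328, -0.1843, 0.2446]
tool_rot: [-180.0, -32.0, 11.7]
ft_force: [-0.2, -0.2, -0.6]
opening: -0.0001
scene top z [150.21 150.67 151.37] shoulder z 95 45.56924246887325 front x 23.212872415410196
  z 62 y -57.50793103689547 52.418536772581305 x [-6.31  1.13  6.29]
  z 80 y -55.94109351546258 52.89453181160678 x [-4.81  0.74  3.54]
  z 100 y -56.95980426156267 52.980668790986044 x [-9.8  -2.39  1.36]
  z 120 y -57.005791644279775 52.85445663081315 x [-7.21 -3.21  0.45]
  z 135 y -57.48947920942123 52.792535218213544 x [-9.56 -4.25 -0.36]
side top z [152.76 153.38 153.58] shoulder z 85 47.67422335772097 front x 26.420434263138574
  z 62 y -57.31702211113475 55.54570106292475 x [-6.64  3.65  7.53]
  z 80 y -55.45456703776732 53.90338316407185 x [-7.32  1.53  4.83]
  z 100 y -57.44998371558533 54.31769462697534 x [-8.53 -0.18  3.3 ]
  z 120 y -60.19291124548639 57.01725698913115 x [-10.22  -0.23   1.58]
  z 135 y -57.521124942728115 55.1497332148852 x [-10.46  -1.48   0.85]
wrist top z [150.01 150.4  151.43] shoulder z 1002 44.615771356267814 front x 24.996078533131595
  z 62 y -53.505579834490625 54.59264625023719 x [-4.21  2.09  3.24]
  z 80 y -52.837160070370835 54.478479796531985 x [-0.4   0.96  1.14]
  z 100 y -53.39291523310286 54.72236264313025 x [-10.94  -1.01   0.05]
  z 120 y -52.91255629231914 54.77848376528974 x [-9.52 -2.74 -2.72]
  z 135 y -48.6182195166187 54.775278819648356 x [-13.77  -8.86  -3.52]
```

View pics/end2.png

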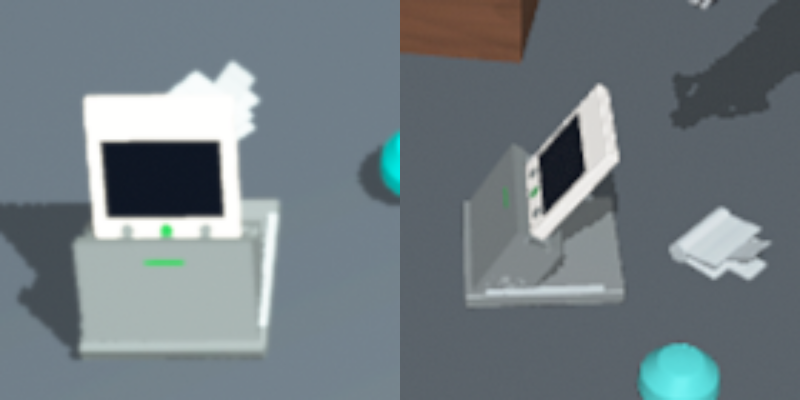

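The handset is seated: right way up, screen to the room, gripper clear. It rests against the robot-side wall within the slot's play. Last, I compare the other objects with the first pictures and hand in.

```bash
python3 - <<'E'
from h import *
a=np.load('/tmp/side.npz')['color'];b=snap('side')['color'];c=np.load('/tmp/scene.npz')['color'];d=snap('scene')['color']
for nm,X,Y,B in [('paperweight',a,b,(370,235,405,268)),('tin',a,b,(364,297,410,338)),('bowl',a,b,(218,212,280,257)),('brush',a,b,(195,275,236,342)),('doorstop',a,b,(264,170,290,198)),('clip',c,d,(200,172,243,207)),('red',c,d,(422,206,486,258)),('pink',c,d,(436,268,508,322)),('dock foot',c,d,(176,262,248,276))]:
    D=abs(X[B[1]:B[3],B[0]:B[2]].astype(int)-Y[B[1]:B[3],B[0]:B[2]]).max(2);print(nm,'changed px frac',(D>40).mean().round(3))
robot.sign_off()
E
```

```text
paperweight changed px frac 0.0
tin changed px frac 0.0
bowl changed px frac 0.0
brush changed px frac 0.0
doorstop changed px frac 0.0
clip changed px frac 0.249
red changed px frac 0.003
pink changed px frac 0.0
dock foot changed px frac 0.0
the job is handed in; nothing more can be done
```

The handset is out of the rack and in the dock's leaning slot, right way up with its screen to the room. The job was handed in at about 25 s with the gripper clear. I measured the carriage at about 8 mm towards the room, so the handset went in with almost no side force.

- **Pressing home:** I pressed the handset past the plug to a hard stop, where the wrist force read 43 N at the slot floor's height as measured. After letting go, I pushed its top edge with shut fingertips. It resisted stiffly at about 19 N with no travel, well above the plug's 6 N, so I take it as home.
- **Height check that disagreed:** the cameras put the top edge 105 to 106 mm above the shoulders, against 104 mm nominal. Some of that comes from the handset leaning. The rest is within the 2 mm camera calibration, but it isn't proof to the millimetre.
- **Lean:** the handset rests about 4° towards the robot, within the slot's 3 mm of play. It leaned less before the fingertip push.
- **Other things:** the paperweight, tin, bowl, brush, doorstop, dock foot and pink look-alike showed no change from the first pictures, and the red look-alike almost none (0.3% of pixels). The clip's area changed by 25%. I put that down to the docked handset now hiding part of it in that view, since nothing came near it, but I did not check this separately.
- **Reported fingertip position:** the visible fingertips ended about 40 mm short of the reported TCP. The grip on the handset was therefore shallower than I planned, though it held.

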